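# Lids back on the canisters

### The arm

A 7-joint arm with a two-finger parallel gripper is mounted at the origin on a cart in front of the work surface, level with it; the furniture and walls round the work are solid. World frame = base frame: x ahead of the robot, y to its left, z up, the work surface at z = 0. Lengths are in m, angles in rad, forces in N, time in s.
With the tool pointing down it reaches from about 0.35 to 0.9 m from the base axis. Payload 8.1 kg.
Tool frame: the origin (TCP) lies midway between the tips of the shut fingers; the grasp point (between the pads) lies bot.pinch_z behind it (bot.pinch_z is the distance from the TCP to the grasp point, in m); z points along the fingers, y is the line along which they close (so a half turn about z gives the same grasp; the last joint's range is limited). The gripper opens to 92 mm and grips with 3 to 60 N. Pads are 19 mm wide; open, the fingers measure 130 mm over their backs; the gripper's body (75 mm by 190 mm) begins 47 mm behind the grasp point.
Start: joints at [1.198, 0.434, 0.025, 1.573, -0.012, 1.134, -0.075], TCP at [0.167, -0.602, 0.205] pointing down, gripper open.
Joint ranges: [-2.62, 2.62], [-0.44, 2.09], [-1.27, 1.32], [0.08, 2.57], [-1.32, 4.46], [0.12, 2], [-2.74, 2.74]. Speed limits (rad/s): [2.22, 2.22, 3.01, 3.01, 3.14, 3.14, 3.14].

### API

Orientations are given as a unit quaternion [x, y, z, w].
In Python, from rig import bot, vision gives the robot as it stands. The module is installed in compiled form; this text tells all that it offers.
- The arm moves only by the tool drive_tool, never from a script. Its argument "series" is a list of rows, each an object of numbers: "x", "y", "z": the shift along the tool's x, y, z in m; "rx", "ry", "rz": the turn, a rotation vector about the tool's x, y, z in rad; "grip": the finger opening in m, from 0 to 0.0918. A call has 1 to 10 rows; each row shifts and turns the commanded pose from where the row before left it, along the tool's axes as they then stand; what a row does not reach is not made up. A row lasts 1/8 s, in which the tool goes at most 62.5 mm and 10.7 degrees, less where a joint would pass 70% of its speed; a pose out of reach is approached as far as the arm can. A call with a gripper value outside its range is refused whole. The fingers move at their own pace and stop on an object; "newtons" is the grip in N (left out, the last holds). Time passes only in rows, so rows that do not move let the fingers close. It gives the time, the measured TCP pose, the force, the opening and the grip force at its end, in the units of the state.
- bot.get_obs(): the state, without advancing time (a new reading comes with each control period).
- vision.get_image(name): name is "scene" or "top"; returns the picture (400x640x3 uint8, red, green, blue); there is no depth.
- vision.calibration(name): a dict with "fx", "fy", "cx", "cy" (pixels), "view" (4x4, takes a point from world to camera coordinates). Camera axes: x right, y down, z forward; pixel columns grow to the right and rows downward; lengths in m; the calibration is good to about 2 mm. A picture is of the moment at which its call begins. calibration takes no time and is no camera call.
- bot.hand_in(): hands the job in; it is judged then, once.
The state is a dict: "clock": time; "joints": joint angles; "qvel": joint speeds; "joint_efforts": joint torques, N m; "eef_pos": TCP position; "eef_rot": TCP orientation; "ft_force": force on the tool from outside, world axes, zero at the start; "ft_torque": the same for the moment, N m; "gripper_width": finger opening in m; "finger_force": force on a finger pad.
Only numpy, scipy, OpenCV 4.12 (cv2) and the standard library are available. Lean on these libraries where they do the work, as an engineer would, in place of code of your own. Each camera call takes 0.05 s, during which the arm holds its last target. There are 200 camera calls.

### The job

The laundry's four canisters have been refilled and stand open, and their washed wooden lids are nested in one pile. Take the pile apart and put each lid on the canister it fits, knob up, with its plug in the mouth and its flange flat on the rim all round. Leave the canisters standing upright where they are and do not disturb the mug and the little dropper bottle.

Things in the scene. Friction and masses are not known exactly. Their poses are not given: they have to be found in the camera images.
- lid_small: Small of 4 round wooden lids, nested in a pile (small on top, origins 23 mm apart; hollow plug hides the next knob: lift straight up 25 mm). Flange 62 mm wide, z 18-23 mm; knob 14 mm wide, z 23-39 mm; tapered plug below, 44 mm wide at the flange, 26 mm at the foot. Origin: axis, foot of the plug; z up through the knob. Loose, light.
- lid_medium: Medium of 4 round wooden lids, nested in a pile (small on top, origins 23 mm apart; hollow plug hides the next knob: lift straight up 25 mm). Flange 78 mm wide, z 18-23 mm; knob 14 mm wide, z 23-39 mm; tapered plug below, 60 mm wide at the flange, 42 mm at the foot. Origin: axis, foot of the plug; z up through the knob. Loose, light.
- lid_large: Large of 4 round wooden lids, nested in a pile (small on top, origins 23 mm apart; hollow plug hides the next knob: lift straight up 25 mm). Flange 94 mm wide, z 18-23 mm; knob 24 mm wide, z 23-39 mm; tapered plug below, 76 mm wide at the flange, 58 mm at the foot. Origin: axis, foot of the plug; z up through the knob. Loose, light.
- lid_largest: Largest of 4 round wooden lids, nested in a pile (small on top, origins 23 mm apart; hollow plug hides the next knob: lift straight up 25 mm). Flange 110 mm wide, z 18-23 mm; knob 32 mm wide, z 23-39 mm; tapered plug below, 92 mm wide at the flange, 74 mm at the foot. Origin: axis, foot of the plug; z up through the knob. Loose, light.
- canister_small: Small of 4 open white ceramic canisters, part-filled with grey buttons well below the plug. 60 mm wide, mouth 52 mm, 66 mm high. Origin: centre of its underside, z up. Stands loose. lid_small belongs here: seated, its flange lies on the rim and its origin is 48 mm above this one.
- canister_medium: Medium of 4 open white ceramic canisters, part-filled with white cubes well below the plug. 76 mm wide, mouth 68 mm, 78 mm high. Origin: centre of its underside, z up. Stands loose. lid_medium belongs here: seated, its flange lies on the rim and its origin is 60 mm above this one.
- canister_large: Large of 4 open white ceramic canisters, part-filled with white tablets well below the plug. 92 mm wide, mouth 84 mm, 90 mm high. Origin: centre of its underside, z up. Stands loose. lid_large belongs here: seated, its flange lies on the rim and its origin is 72 mm above this one.
- canister_largest: Largest of 4 open white ceramic canisters, part-filled with wooden clothes pegs well below the plug. 108 mm wide, mouth 100 mm, 102 mm high. Origin: centre of its underside, z up. Stands loose. lid_largest belongs here: seated, its flange lies on the rim and its origin is 84 mm above this one.
- mug_2: White mug, 78 mm across and 97 mm high, with a handle (110 mm over all). Bystander, stands upright; origin at its underside. Leave it alone.
- oil_bottle: Small dropper bottle with black teat, 34 mm across and 102 mm high. Bystander, stands upright; origin at its underside. Leave it alone.
Mind the look-alikes: they are no part of the job. What is shaped like the canister_large but green, orange or red is not meant.

How it is judged:
By the outcome, as a careful person would: the job done as asked, in the order asked, and still so for the second after the job is handed in, with the robot touching nothing.
It also fails if it takes over 88 s, if anything falls off the work surface, if the arm or the gripper's body presses on something with over 40 N, if the wrist force passes 120 N, or if a joint passes its speed limit or range.

## Working session

There is one attempt and no reset: what is moved stays moved. The work goes in short steps, Python scripts to look and compute and a tool call to move; the robot and the scene stay as the last step left them, time stands still between calls to the robot, and variables do not carry over. Pictures are saved under pics/ and viewed, at most 14 in all, crops included, and the job is handed in when it is done.

Besides the shell and the picture viewer there is one more tool, called as a command line: name --argument value ..., lists and objects as JSON in quotes. drive_tool: Moves the arm, as the interface text tells. Its arguments: {"type":"object","properties":{"series":{"type":"array"},"newtons":{"type":"number"}},"required":["series"]}

```bash
mkdir -p pics
python3 - <<'E'
from rig import bot, vision
import cv2
print(bot.pinch_z, {k:v for k,v in bot.get_obs().items() if k in('clock','eef_pos','eef_rot','gripper_width','ft_force')})
for n in('scene','top'):
    c=vision.calibration(n);print(n,c)
    cv2.imwrite(f'pics/{n}0.png',vision.get_image(n)[:,:,::-1])
E
```

```text
0.0188 {'clock': 0.0, 'eef_pos': array([ 0.16639566, -0.6018733 ,  0.20403795]), 'eef_rot': array([ 9.90919272e-01,  1.34455769e-01, -1.77381230e-04, -7.82130635e-04]), 'ft_force': array([-0.40606221, -0.34154626, -0.05912552]), 'gripper_width': 0.09215936507640203}
scene {'fx': 476.2338040438273, 'fy': 476.2338040438273, 'cx': 310.86951031819723, 'cy': 189.97973046862836, 'view': array([[-0.50006767, -0.86591857, -0.01083336,  0.11079063],
       [-0.57687617,  0.34242372, -0.7415928 ,  0.37336994],
       [ 0.64586857, -0.36459708, -0.67076282,  1.13904919],
       [ 0.        ,  0.        ,  0.        ,  1.        ]])}
top {'fx': 403.1243639649828, 'fy': 403.1243639649828, 'cx': 315.6740168660339, 'cy': 200.77618747106897, 'view': array([[-0.01663825, -0.99976645, -0.01379201, -0.1130364 ],
       [-0.99553218,  0.01784689, -0.09272087,  0.47808857],
       [ 0.09294536,  0.01218768, -0.99559662,  1.1415009 ],
       [ 0.        ,  0.        ,  0.        ,  1.        ]])}
```

View pics/scene0.png

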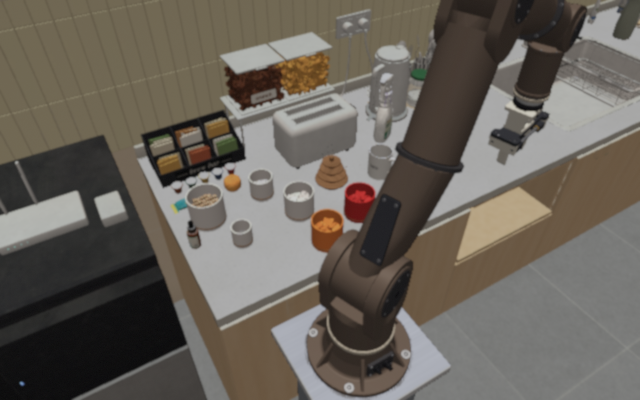

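View pics/top0.png

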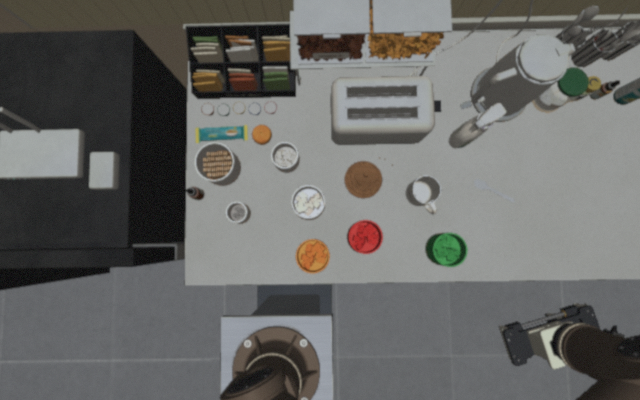

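The top view shows the pile at (363,180), the largest canister with pegs at (215,162), the medium with cubes at (285,156), the large with tablets at (308,202) and the small with buttons at (237,212). Look-alikes are orange (313,255), red (364,237) and green (446,249), plus the mug at (425,190) and the dropper at (195,193). In the scene view the pile is at (331,172), largest (207,205), medium (261,184), large (299,200) and small (242,232), with red at (360,200) and orange at (327,230).

Run:
```python
import cv2,numpy as np
t=cv2.imread('pics/top0.png');s=cv2.imread('pics/scene0.png')
a=cv2.resize(t[130:240,180:400],None,fx=3.6,fy=3.6,interpolation=cv2.INTER_CUBIC)
cv2.imwrite('pics/topc.png',a)
b=cv2.resize(s[145:255,170:390],None,fx=3.6,fy=3.6,interpolation=cv2.INTER_CUBIC)
cv2.imwrite('pics/scc.png',b)
```

```text
(no output)
```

View pics/topc.png

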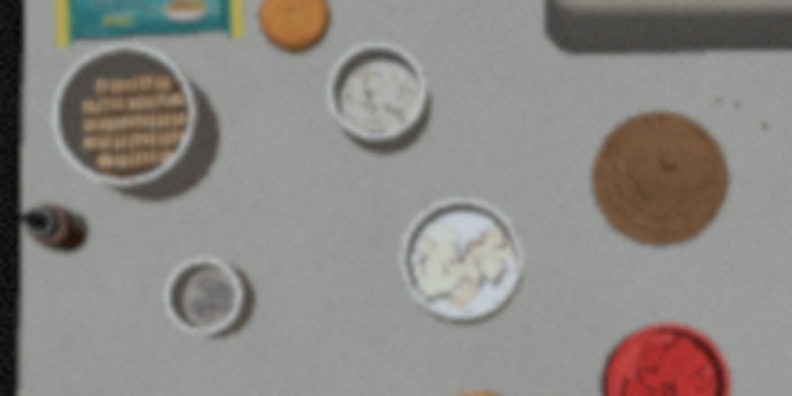

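View pics/scc.png

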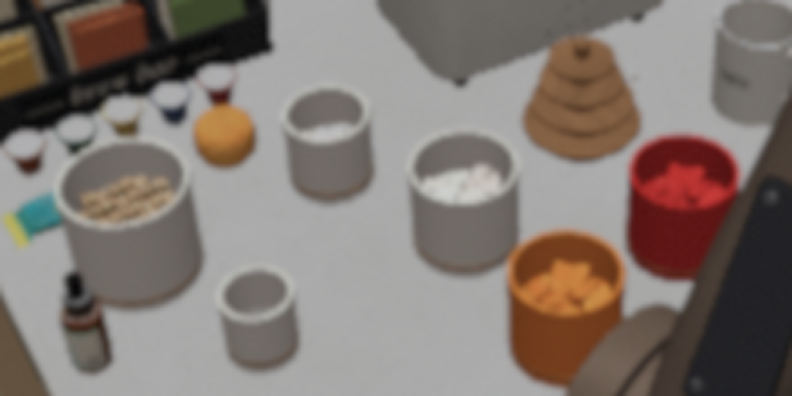

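The crops confirm the choice. Top crop: largest rim (124,115), medium (377,92), large (462,260), small (204,296), pile (661,178). Scene crop: rims at (124,188), (326,122), (464,171), (256,297), with the pile's knob at (582,48). Next I triangulate these and refine with model fits.

```bash
cat > h.py <<'E'
import numpy as np,cv2
from scipy.optimize import minimize,least_squares
from scipy.ndimage import map_coordinates
from rig import bot,vision
C={n:vision.calibration(n) for n in('scene','top')}
def proj(n,P):
    c=C[n];q=np.atleast_2d(P)@c['view'][:3,:3].T+c['view'][:3,3]
    return np.stack([c['fx']*q[:,0]/q[:,2]+c['cx'],c['fy']*q[:,1]/q[:,2]+c['cy']],1)
def tri(pt,ps):
    r=lambda P:np.r_[proj('top',P)[0]-pt,proj('scene',P)[0]-ps]
    s=least_squares(r,[.6,-.1,.08]);return s.x,np.abs(s.fun).max()
TH=np.linspace(0,2*np.pi,120,endpoint=False)
def circ(x,y,z,r): return np.stack([x+r*np.cos(TH),y+r*np.sin(TH),z+0*TH],1)
def samp(im,n,P):
    u=proj(n,P);return map_coordinates(im,[u[:,1],u[:,0]],order=1)
E
python3 - <<'E'
from h import *
im={n:cv2.imread(f'pics/{n}0.png') for n in C}
g={n:cv2.GaussianBlur(im[n],(0,0),.7).mean(2) for n in C}
k=3.6;T=lambda a,b:np.array([180+a/k,130+b/k]);S=lambda a,b:np.array([170+a/k,145+b/k])
for nm,a,b,R,r,h in [('small',(204,296),(256,297),.03,.026,.066),('medium',(377,92),(326,122),.038,.034,.078),('large',(462,260),(464,171),.046,.042,.090),('largest',(124,115),(124,188),.054,.05,.102)]:
    p,e=tri(T(*a),S(*b));print(nm,'tri',p.round(4),round(e,2))
    def f(q,ns=('top','scene')):
        return -sum(samp(g[n],n,circ(*q,(R+r)/2)).mean()-.5*samp(g[n],n,circ(*q,r-.003)).mean()-.5*samp(g[n],n,circ(*q,R+.003)).mean() for n in ns)
    o=minimize(f,p,method='Nelder-Mead',options=dict(initial_simplex=p+np.vstack([np.zeros(3),.006*np.eye(3)])))
    w=[]
    for n in('top','scene'):
        q0=o.x[:2];w.append(minimize(lambda q:f([q[0],q[1],h],(n,)),q0,method='Nelder-Mead',options=dict(initial_simplex=q0+np.array([[0,0],[.005,0],[0,.005]]))).x.round(4))
    print('  fit',o.x.round(4),round(-o.fun,1),'h',h,'top/scene at h',*w)
sat={n:cv2.GaussianBlur(cv2.cvtColor(im[n],cv2.COLOR_BGR2HSV)[:,:,1].astype(float),(0,0),.7) for n in C}
p,e=tri(T(661,176),S(582,48));print('knob tri',p.round(4),e)
def f(q,ns):return -sum(samp(sat[n],n,circ(q[0],q[1],q[2],.0535)).mean()-samp(sat[n],n,circ(q[0],q[1],q[2],.0575)).mean() for n in ns)
q0=np.array([p[0],p[1],.023])
for ns in(('top',),('top','scene')):
    o=minimize(f,q0,args=(ns,),method='Nelder-Mead',options=dict(initial_simplex=q0+np.vstack([np.zeros(3),.006*np.eye(3)])));print('flange',ns,o.x.round(4),o.fun)
print('top at z=.02',minimize(lambda q:f([q[0],q[1],.021],('top',)),q0[:2],method='Nelder-Mead').x)
R=dict(zip('a',[0]))
E
```

```text
small tri [0.4443 0.099  0.0602] 0.03
  fit [0.4456 0.1002 0.067 ] 39.3 h 0.066 top/scene at h [0.4457 0.1005] [0.4464 0.0996]
medium tri [ 0.6009 -0.0372  0.0659] 0.03
  fit [ 0.6013 -0.0363  0.0801] 31.3 h 0.078 top/scene at h [ 0.6018 -0.036 ] [ 0.6034 -0.0373]
large tri [ 0.4668 -0.1017  0.0832] 0.1
  fit [ 0.4701 -0.0999  0.0912] 24.3 h 0.09 top/scene at h [ 0.4704 -0.0993] [ 0.4706 -0.1016]
largest tri [0.5807 0.1526 0.0939] 0.29
  fit [0.5818 0.1528 0.1027] 45.6 h 0.102 top/scene at h [0.5819 0.1529] [0.5826 0.1527]
knob tri [ 0.5237 -0.2511  0.1139] 0.01810775915873819
flange ('top',) [ 0.5433 -0.264  -0.0253] -51.72285453728404
flange ('top', 'scene') [ 0.5372 -0.2591  0.0224] -71.8379855776158
top at z=.02 [ 0.53675511 -0.25897961]
```

```bash
cat >> h.py <<'E'
def overlay(f,ims,items,boxes,k):
    out=[]
    for n in boxes:
        x0,y0,w,h=boxes[n];a=cv2.resize(ims[n][y0:y0+h,x0:x0+w],None,fx=k,fy=k,interpolation=cv2.INTER_CUBIC)
        for it in items:
            u=((proj(n,circ(*it))-[x0,y0]+.5)*k).astype(int);cv2.polylines(a,[u.reshape(-1,1,2)],True,(255,255,0),1)
        out.append(a)
    cv2.imwrite(f,np.hstack(out))
E
python3 - <<'E'
from h import *
im={n:cv2.imread(f'pics/{n}0.png') for n in C}
x,y=.537,-.259
it=[(x,y,.023,.055),(x,y,.046,.047),(x,y,.069,.039),(x,y,.092,.031),(x,y,.108,.007)]
overlay('pics/ov.png',im,it,dict(top=(330,150,65,65),scene=(300,140,65,65)),6)
def bp(n,uv,z):
    return least_squares(lambda q:proj(n,[q[0],q[1],z])[0]-uv,[.6,-.2]).x.round(3)
print('toaster front top-edge/base',bp('top',(385,146),0),bp('top',(385,140),.18),'mug',bp('top',(424,190),.097),'red',bp('top',(364,237),.09))
print('toaster base scene',bp('scene',(297,162),0),bp('scene',(355,139),0))
E
```

```text
toaster front top-edge/base [ 0.638 -0.33 ] [ 0.612 -0.3  ] mug [ 0.493 -0.414] red [ 0.37 -0.25]
toaster base scene [ 0.689 -0.214] [ 0.698 -0.464]
```

View pics/ov.png

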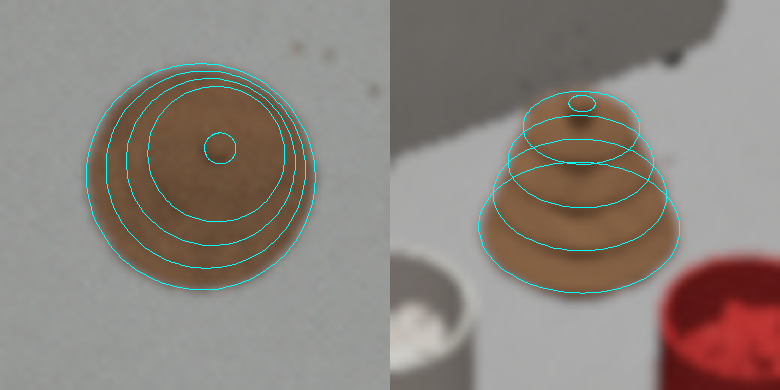

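drive_tool --series '[{"z": -0.05, "grip": 0.045}, {"z": -0.05, "rz": 0.134}, {"rz": 0.134}]' --newtons 15

```text
invalid input
```

The overlay matches in both views: the pile stands upright at about (0.537, -0.259), and its flanges and knob sit where the nested model puts them. I'll retry the move, which was refused.

drive_tool --series '[{"z": -0.05, "grip": 0.045}, {"z": -0.05, "rz": 0.134}, {"rz": 0.134}]' --newtons 15

```text
invalid input
```

drive_tool --series '[{"x": 0, "y": 0, "z": -0.05, "rx": 0, "ry": 0, "rz": 0, "grip": 0.045}, {"x": 0, "y": 0, "z": -0.05, "rx": 0, "ry": 0, "rz": 0.134, "grip": 0.045}, {"x": 0, "y": 0, "z": 0, "rx": 0, "ry": 0, "rz": 0.134, "grip": 0.045}]' --newtons 15

```text
clock: 0.48
eef_pos: [0.1671, -0.6042, 0.3091]
eef_rot: [1.0, -0.001, 0.001, 0.003]
ft_force: [0.4, -0.1, -1.0]
gripper_width: 0.0669
finger_force: 0.0
```

drive_tool --series '[{"x": 0.041, "y": -0.038, "z": 0, "rx": 0, "ry": 0, "rz": 0, "grip": 0.04}, {"x": 0.041, "y": -0.038, "z": 0, "rx": 0, "ry": 0, "rz": 0, "grip": 0.04}, {"x": 0.041, "y": -0.038, "z": 0, "rx": 0, "ry": 0, "rz": 0, "grip": 0.04}, {"x": 0.041, "y": -0.038, "z": 0, "rx": 0, "ry": 0, "rz": 0, "grip": 0.04}, {"x": 0.041, "y": -0.038, "z": 0, "rx": 0, "ry": 0, "rz": 0, "grip": 0.04}, {"x": 0.041, "y": -0.038, "z": 0, "rx": 0, "ry": 0, "rz": 0, "grip": 0.04}, {"x": 0.041, "y": -0.038, "z": 0, "rx": 0, "ry": 0, "rz": 0, "grip": 0.04}, {"x": 0.041, "y": -0.038, "z": 0, "rx": 0, "ry": 0, "rz": 0, "grip": 0.04}, {"x": 0.041, "y": -0.038, "z": 0, "rx": 0, "ry": 0, "rz": 0, "grip": 0.04}, {"x": 0, "y": 0, "z": 0.05, "rx": 0, "ry": 0, "rz": 0, "grip": 0.04}]'

```text
clock: 1.72
eef_pos: [0.5408, -0.2551, 0.2569]
eef_rot: [1.0, 0.005, 0.004, -0.0]
ft_force: [0.5, -1.0, -0.7]
gripper_width: 0.04
finger_force: 0.0
```

drive_tool --series '[{"x": 0, "y": 0, "z": 0.05, "rx": 0, "ry": 0, "rz": 0, "grip": 0.04}, {"x": 0, "y": 0, "z": 0.05, "rx": 0, "ry": 0, "rz": 0, "grip": 0.04}, {"x": 0, "y": 0, "z": 0.03, "rx": 0, "ry": 0, "rz": 0, "grip": 0.04}, {"x": 0, "y": 0, "z": 0, "rx": 0, "ry": 0, "rz": 0, "grip": 0.04}]'

```text
clock: 2.22
eef_pos: [0.533, -0.259, 0.1224]
eef_rot: [1.0, 0.001, -0.003, -0.001]
ft_force: [-0.6, -0.8, 0.2]
gripper_width: 0.04
finger_force: 0.0
```

drive_tool --series '[{"x": 0, "y": 0, "z": 0.015, "rx": 0, "ry": 0, "rz": 0, "grip": 0.04}, {"x": 0, "y": 0, "z": 0, "rx": 0, "ry": 0, "rz": 0, "grip": 0.04}, {"x": 0, "y": 0, "z": 0, "rx": 0, "ry": 0, "rz": 0, "grip": 0.04}]'

```text
clock: 2.6
eef_pos: [0.5355, -0.26, 0.1107]
eef_rot: [1.0, 0.001, 0.001, 0.0]
ft_force: [-0.5, 0.5, 0.4]
gripper_width: 0.04
finger_force: 0.0
```

Run:
```python
from h import *
for _ in range(4):
    o=bot.get_obs();print(o['clock'],o['eef_pos'].round(4),o['eef_rot'].round(4))
    vision.get_image('top')
```

```text
2.6 [ 0.5355 -0.26    0.1107] [1.e+00 8.e-04 6.e-04 3.e-04]
2.65 [ 0.5355 -0.26    0.1107] [1.e+00 8.e-04 6.e-04 3.e-04]
2.7 [ 0.5355 -0.26    0.1107] [1.e+00 8.e-04 6.e-04 3.e-04]
2.75 [ 0.5354 -0.26    0.1105] [1.e+00 8.e-04 6.e-04 3.e-04]
```

drive_tool --series '[{"x": 0.001, "y": -0.001, "z": 0.01, "rx": 0, "ry": 0, "rz": 0, "grip": 0.04}, {"x": 0, "y": 0, "z": 0.006, "rx": 0, "ry": 0, "rz": 0, "grip": 0.04}, {"x": 0, "y": 0, "z": 0, "rx": 0, "ry": 0, "rz": 0, "grip": 0.0}, {"x": 0, "y": 0, "z": 0, "rx": 0, "ry": 0, "rz": 0, "grip": 0.0}, {"x": 0, "y": 0, "z": 0, "rx": 0, "ry": 0, "rz": 0, "grip": 0.0}, {"x": 0, "y": 0, "z": 0, "rx": 0, "ry": 0, "rz": 0, "grip": 0.0}]'

```text
clock: 3.55
eef_pos: [0.5361, -0.2588, 0.094]
eef_rot: [1.0, 0.001, 0.0, 0.0]
ft_force: [-0.8, -0.4, -0.5]
gripper_width: 0.005
finger_force: 0.0
```

Run:
```python
from h import *
o=bot.get_obs();print(o['gripper_width'],o['finger_force'])
im={n:vision.get_image(n)[:,:,::-1].copy() for n in C}
for n in im: cv2.imwrite(f'pics/{n}1.png',im[n])
x,y=.537,-.259
overlay('pics/ov1.png',im,[(x,y,.108,.007)],dict(top=(320,140,95,90),scene=(290,110,95,90)),4)
```

```text
0.004990117175760674 0.0
```

View pics/ov1.png

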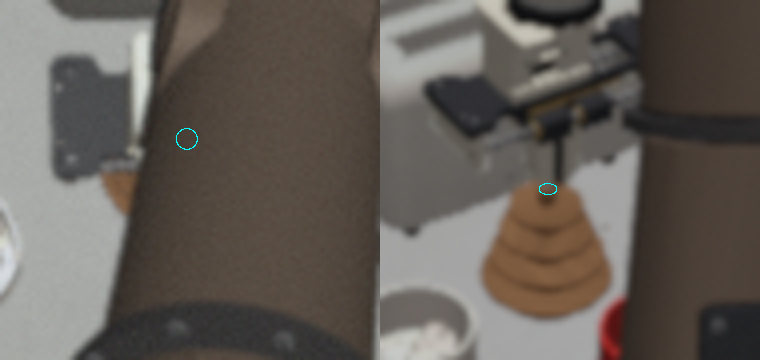

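The scene view shows the shut fingertips near (558,185) in the crop, apparently behind the knob at about (547,195), so this grasp missed. I'll contrast-enhance the pile and plot the measured TCP.

Run:
```python
from h import *
def cl(im):
    g=im[:,:,1].astype(np.float32);return g
t0=cv2.imread('pics/top0.png');s0=cv2.imread('pics/scene0.png');s1=cv2.imread('pics/scene1.png')
def crop(im,x0,y0,w,h,k,lo,hi,pts=[]):
    a=cv2.resize(im[y0:y0+h,x0:x0+w],None,fx=k,fy=k,interpolation=cv2.INTER_CUBIC).astype(float)
    a=np.clip((a-lo)*255/(hi-lo),0,255).astype(np.uint8)
    for p in pts:cv2.circle(a,tuple(((np.array(p)-[x0,y0]+.5)*k).astype(int)),2,(255,255,0),-1)
    return a
o=bot.get_obs()['eef_pos']
a=crop(t0,341,158,44,44,9,30,130,[proj('top',[.537,-.259,.108])[0]])
b=crop(s1,405-290+190,130,44,44,9,0,200,[proj('scene',o)[0],proj('scene',o+[0,0,.04])[0]])
cv2.imwrite('pics/en.png',np.hstack([a,b]))
print(proj('scene',o),proj('scene',[.537,-.259,.108]))
```

```text
[[331.54846912 160.41225153]] [[331.51142944 156.75658893]]
```

View pics/en.png

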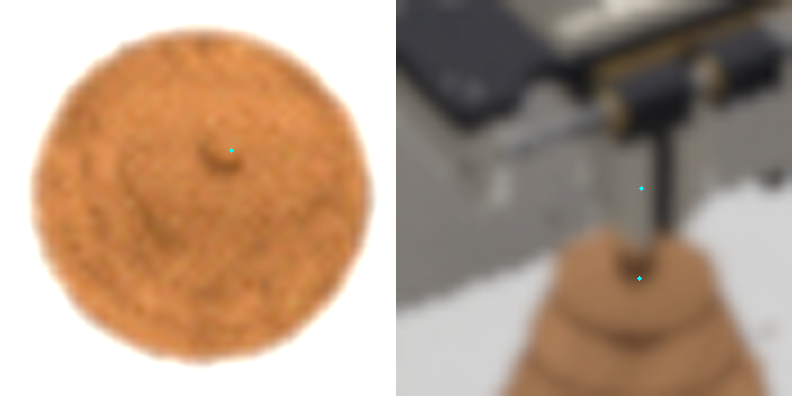

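drive_tool --series '[{"x": 0, "y": 0, "z": -0.03, "rx": 0, "ry": 0, "rz": 0, "grip": 0.0}, {"x": 0, "y": 0, "z": -0.03, "rx": 0, "ry": 0, "rz": 0, "grip": 0.0}, {"x": 0, "y": 0, "z": 0, "rx": 0, "ry": 0, "rz": 0, "grip": 0.0}, {"x": 0, "y": 0, "z": 0, "rx": 0, "ry": 0, "rz": 0, "grip": 0.0}]'

```text
clock: 4.15
eef_pos: [0.5356, -0.2587, 0.1534]
eef_rot: [1.0, 0.001, -0.0, -0.0]
ft_force: [-0.2, -0.3, 0.3]
gripper_width: 0.0002
finger_force: 0.0
```

Run:
```python
from h import *
o=bot.get_obs();print(o['clock'],o['eef_pos'].round(4),o['gripper_width'],o['ft_force'].round(1));o=o['eef_pos']
s2=vision.get_image('scene')[:,:,::-1].copy();cv2.imwrite('pics/scene2.png',s2)
t0=cv2.imread('pics/top0.png');s0=cv2.imread('pics/scene0.png')
def crop(im,n,c,w,k,pts):
    x0,y0=(np.array(c)-w//2).astype(int)
    a=cv2.resize(im[y0:y0+w,x0:x0+w],None,fx=k,fy=k,interpolation=cv2.INTER_CUBIC)
    for p in pts:cv2.circle(a,tuple(((proj(n,p)[0]-[x0,y0]+.5)*k).astype(int)),2,(255,255,0),-1)
    return a
p0=np.array([.1664,-.6019,.204]);ty=np.array([.266,-.964,0])*.046
P=[p0,p0+ty,p0-ty]
print(proj('top',P),proj('scene',P))
a=crop(t0,'top',(552,335),66,4,P);b=crop(s0,'scene',(520,128),66,4,P)
c=crop(s2,'scene',proj('scene',o)[0]-[0,10],66,4,[o,o+[0,0,.04],[.537,-.259,.108]])
cv2.imwrite('pics/tcp.png',np.hstack([a,b,c]))
```

```text
4.15 [ 0.5356 -0.2587  0.1534] 0.00024340039514045316 [-0.2 -0.3  0.3]
[[521.44239617 321.20925587]
 [540.09576018 315.61179451]
 [502.76549376 326.81378058]] [[506.70565748 161.31118389]
 [514.58226878 153.99313027]
 [498.53849503 168.89918467]]
```

View pics/tcp.png

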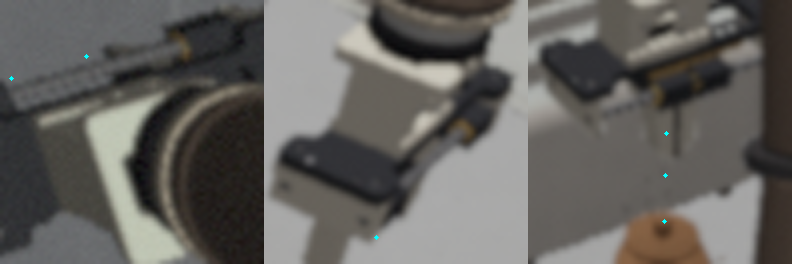

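The fingers barely contrast with the toaster, so I'll difference this view against the first picture to get the finger silhouette.

Run:
```python
from h import *
s0=cv2.imread('pics/scene0.png').astype(float);out=[]
for f,o in(('scene1',[.5361,-.2588,.094]),('scene2',[.5356,-.2587,.1534])):
    s=cv2.imread(f'pics/{f}.png').astype(float);d=np.abs(s-s0).max(2);d=cv2.GaussianBlur(d,(0,0),.6)
    x0,y0,w,k=305,112,54,7
    a=cv2.resize(np.clip(d*5,0,255).astype(np.uint8)[y0:y0+w,x0:x0+w],None,fx=k,fy=k,interpolation=cv2.INTER_CUBIC);a=cv2.cvtColor(a,cv2.COLOR_GRAY2BGR)
    for p in(o,np.add(o,[0,0,.02]),np.add(o,[-.0095,0,0]),np.add(o,[.0095,0,0])):cv2.circle(a,tuple(((proj('scene',p)[0]-[x0,y0]+.5)*k).astype(int)),2,(255,255,0),-1)
    out.append(a)
cv2.imwrite('pics/diff.png',np.hstack(out))
```

```text
(no output)
```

View pics/diff.png

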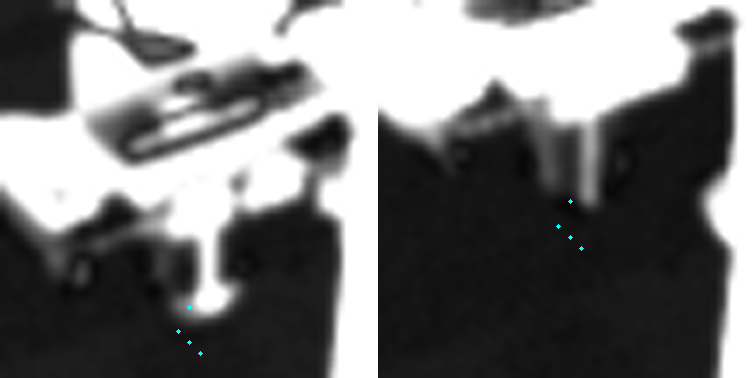

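The silhouette shows the shut tips at crop (573,199), which is about 20 mm above the reported TCP (dots at (570,238), and (570,201) for +20 mm). The reported TCP therefore seems about 19 mm beyond the visible tips, and the fingers closed above the knob. I'll confirm with a guarded descent with open fingers.

drive_tool --series '[{"x": 0.001, "y": 0, "z": 0.03, "rx": 0, "ry": 0, "rz": 0, "grip": 0.04}, {"x": 0, "y": 0, "z": 0.02, "rx": 0, "ry": 0, "rz": 0, "grip": 0.04}, {"x": 0, "y": 0, "z": 0.006, "rx": 0, "ry": 0, "rz": 0, "grip": 0.04}, {"x": 0, "y": 0, "z": 0, "rx": 0, "ry": 0, "rz": 0, "grip": 0.04}, {"x": 0, "y": 0, "z": 0.003, "rx": 0, "ry": 0, "rz": 0, "grip": 0.04}, {"x": 0, "y": 0, "z": 0.003, "rx": 0, "ry": 0, "rz": 0, "grip": 0.04}, {"x": 0, "y": 0, "z": 0.003, "rx": 0, "ry": 0, "rz": 0, "grip": 0.04}]'

```text
clock: 5.08
eef_pos: [0.5371, -0.2589, 0.089]
eef_rot: [1.0, 0.001, 0.0, 0.0]
ft_force: [-0.3, -0.2, -0.1]
gripper_width: 0.0403
finger_force: 0.0
```

drive_tool --series '[{"x": 0, "y": 0, "z": 0.003, "rx": 0, "ry": 0, "rz": 0, "grip": 0.04}, {"x": 0, "y": 0, "z": 0.003, "rx": 0, "ry": 0, "rz": 0, "grip": 0.04}, {"x": 0, "y": 0, "z": 0.003, "rx": 0, "ry": 0, "rz": 0, "grip": 0.04}, {"x": 0, "y": 0, "z": 0, "rx": 0, "ry": 0, "rz": 0, "grip": 0.04}]'

```text
clock: 5.58
eef_pos: [0.5368, -0.2587, 0.0795]
eef_rot: [1.0, 0.001, -0.0, -0.0]
ft_force: [-0.7, -0.4, 0.4]
gripper_width: 0.0401
finger_force: 0.0
```

drive_tool --series '[{"x": 0, "y": 0, "z": 0.002, "rx": 0, "ry": 0, "rz": 0, "grip": 0.04}, {"x": 0, "y": 0, "z": 0, "rx": 0, "ry": 0, "rz": 0, "grip": 0.0}, {"x": 0, "y": 0, "z": 0, "rx": 0, "ry": 0, "rz": 0, "grip": 0.0}, {"x": 0, "y": 0, "z": 0, "rx": 0, "ry": 0, "rz": 0, "grip": 0.0}, {"x": 0, "y": 0, "z": 0, "rx": 0, "ry": 0, "rz": 0, "grip": 0.0}, {"x": 0, "y": 0, "z": 0, "rx": 0, "ry": 0, "rz": 0, "grip": 0.0}]'

```text
clock: 6.32
eef_pos: [0.537, -0.2588, 0.0779]
eef_rot: [1.0, 0.001, 0.0, 0.0]
ft_force: [1.0, 0.5, 0.1]
gripper_width: 0.0126
finger_force: 15.0
```

drive_tool --series '[{"x": 0, "y": 0, "z": -0.015, "rx": 0, "ry": 0, "rz": 0, "grip": 0.0}, {"x": 0, "y": 0, "z": -0.02, "rx": 0, "ry": 0, "rz": 0, "grip": 0.0}, {"x": 0, "y": 0, "z": -0.065, "rx": 0, "ry": 0, "rz": 0, "grip": 0.0}, {"x": -0.013, "y": -0.051, "z": 0, "rx": 0, "ry": 0, "rz": 0, "grip": 0.0}, {"x": -0.013, "y": -0.051, "z": 0, "rx": 0, "ry": 0, "rz": 0, "grip": 0.0}, {"x": -0.013, "y": -0.051, "z": 0, "rx": 0, "ry": 0, "rz": 0, "grip": 0.0}, {"x": -0.013, "y": -0.051, "z": 0, "rx": 0, "ry": 0, "rz": 0, "grip": 0.0}, {"x": -0.013, "y": -0.051, "z": 0, "rx": 0, "ry": 0, "rz": 0, "grip": 0.0}, {"x": -0.013, "y": -0.051, "z": 0, "rx": 0, "ry": 0, "rz": 0, "grip": 0.0}, {"x": -0.013, "y": -0.053, "z": 0, "rx": 0, "ry": 0, "rz": 0, "grip": 0.0}]'

```text
clock: 7.58
eef_pos: [0.4452, 0.1015, 0.1766]
eef_rot: [1.0, 0.001, 0.001, -0.0]
ft_force: [1.0, 1.1, -0.0]
gripper_width: 0.0129
finger_force: 15.0
```

drive_tool --series '[{"x": 0, "y": 0, "z": 0, "rx": 0, "ry": 0, "rz": 0, "grip": 0.0}, {"x": 0, "y": 0, "z": 0, "rx": 0, "ry": 0, "rz": 0, "grip": 0.0}, {"x": 0, "y": 0, "z": 0, "rx": 0, "ry": 0, "rz": 0, "grip": 0.0}]'

```text
clock: 7.95
eef_pos: [0.4458, 0.0987, 0.1756]
eef_rot: [1.0, -0.0, 0.0, 0.0]
ft_force: [0.2, 1.1, 0.3]
gripper_width: 0.0128
finger_force: 15.0
```

Run:
```python
from h import *
o=bot.get_obs();p=o['eef_pos'];print(p)
im={n:vision.get_image(n)[:,:,::-1].copy() for n in C}
for n in im: cv2.imwrite(f'pics/{n}3.png',im[n])
z=p[2]-.009
it=[(p[0],p[1],z+.023,.031),(.446,.1001,.066,.030)]+[(.537,-.259,h,r) for h,r in((.023,.055),(.046,.047),(.069,.039),(.085,.007))]
overlay('pics/ov3.png',im,it,dict(top=(205,145,195,85),),4)
a=cv2.imread('pics/ov3.png')
overlay('pics/ov3b.png',im,it,dict(scene=(210,130,160,120)),4)
b=cv2.imread('pics/ov3b.png')
cv2.imwrite('pics/ov3.png',np.vstack([cv2.copyMakeBorder(cv2.resize(b,(400,300)),0,0,0,380,cv2.BORDER_CONSTANT),a])[:,:780])
```

```text
[0.44578957 0.09872923 0.17557928]
```

View pics/ov3.png

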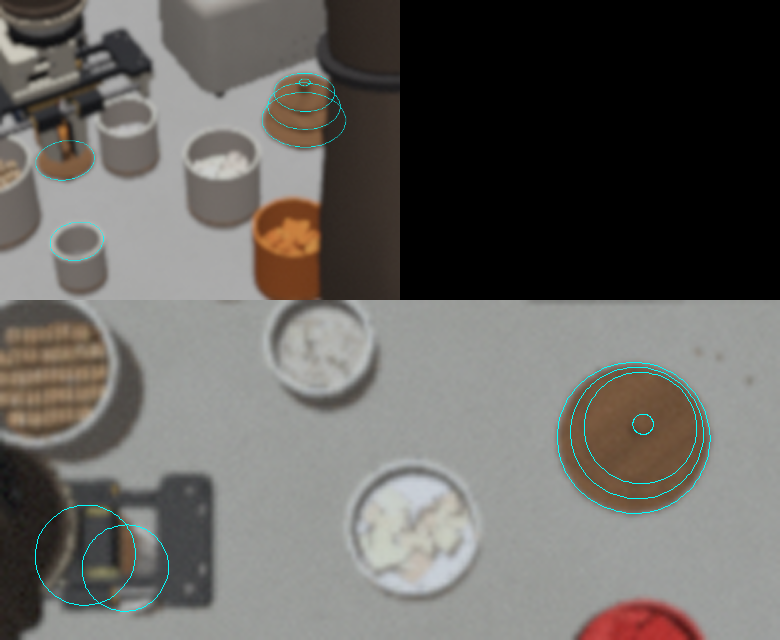

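The held lid matches its predicted flange ellipse at scene panel (65,160), it hangs level, and the rest of the pile is intact. Lowering it now.

drive_tool --series '[{"x": 0, "y": -0.0015, "z": 0.03, "rx": 0, "ry": 0, "rz": 0, "grip": 0.0}, {"x": 0, "y": 0, "z": 0.04, "rx": 0, "ry": 0, "rz": 0, "grip": 0.0}, {"x": 0, "y": 0, "z": 0.02, "rx": 0, "ry": 0, "rz": 0, "grip": 0.0}, {"x": 0, "y": 0, "z": 0.012, "rx": 0, "ry": 0, "rz": 0, "grip": 0.0}, {"x": 0, "y": 0, "z": 0.01, "rx": 0, "ry": 0, "rz": 0, "grip": 0.0}, {"x": 0, "y": 0, "z": 0.004, "rx": 0, "ry": 0, "rz": 0, "grip": 0.0}, {"x": 0, "y": 0, "z": 0, "rx": 0, "ry": 0, "rz": 0, "grip": 0.0}]'

```text
clock: 8.93
eef_pos: [0.4455, 0.1016, 0.0595]
eef_rot: [1.0, 0.001, 0.0, -0.0]
ft_force: [-0.3, -0.0, -0.9]
gripper_width: 0.0129
finger_force: 15.0
```

drive_tool --series '[{"x": 0, "y": 0.001, "z": 0.001, "rx": 0, "ry": 0, "rz": 0, "grip": 0.0}, {"x": 0, "y": 0, "z": 0.0005, "rx": 0, "ry": 0, "rz": 0, "grip": 0.0}, {"x": 0, "y": 0, "z": 0, "rx": 0, "ry": 0, "rz": 0, "grip": 0.0}]'

```text
clock: 9.3
eef_pos: [0.4454, 0.1006, 0.058]
eef_rot: [1.0, 0.001, 0.0, -0.0]
ft_force: [0.4, -0.5, 0.1]
gripper_width: 0.0131
finger_force: 15.0
```

drive_tool --series '[{"x": 0, "y": 0, "z": 0.001, "rx": 0, "ry": 0, "rz": 0, "grip": 0.0}, {"x": 0, "y": 0, "z": 0, "rx": 0, "ry": 0, "rz": 0, "grip": 0.0}, {"x": 0, "y": 0, "z": 0, "rx": 0, "ry": 0, "rz": 0, "grip": 0.03}, {"x": 0, "y": 0, "z": 0, "rx": 0, "ry": 0, "rz": 0, "grip": 0.035}, {"x": 0, "y": 0, "z": 0, "rx": 0, "ry": 0, "rz": 0, "grip": 0.04}, {"x": 0, "y": 0, "z": -0.02, "rx": 0, "ry": 0, "rz": 0, "grip": 0.04}, {"x": 0, "y": 0, "z": -0.05, "rx": 0, "ry": 0, "rz": 0, "grip": 0.04}, {"x": 0, "y": 0, "z": -0.05, "rx": 0, "ry": 0, "rz": 0, "grip": 0.04}]'

```text
clock: 10.3
eef_pos: [0.4448, 0.1005, 0.1779]
eef_rot: [1.0, 0.001, -0.001, 0.0]
ft_force: [0.4, -0.3, 0.1]
gripper_width: 0.0401
finger_force: 0.0
```

drive_tool --series '[{"x": 0.013, "y": 0.051, "z": 0, "rx": 0, "ry": 0, "rz": 0, "grip": 0.04}, {"x": 0.013, "y": 0.051, "z": 0, "rx": 0, "ry": 0, "rz": 0, "grip": 0.04}, {"x": 0.013, "y": 0.051, "z": 0, "rx": 0, "ry": 0, "rz": 0, "grip": 0.04}, {"x": 0.013, "y": 0.051, "z": 0, "rx": 0, "ry": 0, "rz": 0, "grip": 0.04}, {"x": 0.013, "y": 0.051, "z": 0, "rx": 0, "ry": 0, "rz": 0, "grip": 0.04}, {"x": 0.013, "y": 0.051, "z": 0, "rx": 0, "ry": 0, "rz": 0, "grip": 0.04}, {"x": 0.013, "y": 0.053, "z": 0.0, "rx": 0, "ry": 0, "rz": 0, "grip": 0.04}, {"x": 0, "y": 0, "z": 0.05, "rx": 0, "ry": 0, "rz": 0, "grip": 0.04}, {"x": 0, "y": 0, "z": 0.03, "rx": 0, "ry": 0, "rz": 0, "grip": 0.04}, {"x": 0, "y": 0, "z": 0, "rx": 0, "ry": 0, "rz": 0, "grip": 0.04}]'

```text
clock: 11.55
eef_pos: [0.535, -0.2577, 0.0945]
eef_rot: [1.0, 0.001, -0.002, -0.001]
ft_force: [-0.2, -0.9, 0.5]
gripper_width: 0.0399
finger_force: 0.0
```

drive_tool --series '[{"x": 0, "y": 0, "z": 0.02, "rx": 0, "ry": 0, "rz": 0, "grip": 0.04}, {"x": 0, "y": 0, "z": 0.01, "rx": 0, "ry": 0, "rz": 0, "grip": 0.04}, {"x": 0, "y": 0, "z": 0, "rx": 0, "ry": 0, "rz": 0, "grip": 0.04}, {"x": 0, "y": 0, "z": 0, "rx": 0, "ry": 0, "rz": 0, "grip": 0.04}]'

```text
clock: 12.05
eef_pos: [0.5376, -0.2584, 0.0678]
eef_rot: [1.0, 0.001, 0.001, 0.0]
ft_force: [-0.9, -0.2, 0.3]
gripper_width: 0.0401
finger_force: 0.0
```

Run:
```python
from h import *
n='scene';im=vision.get_image(n)[:,:,::-1].copy();cv2.imwrite('pics/scene4.png',im)
a=cv2.cvtColor(im,cv2.COLOR_BGR2HSV)[:,:,1].astype(float);a=cv2.GaussianBlur(a,(0,0),.7)
print(bot.get_obs()['eef_pos'].round(4))
# lid_small outline fit at z=.071 ; medium flange contour overlay
def f(q):return -(samp(a,n,circ(*q,.071,.0295)).mean()-samp(a,n,circ(*q,.071,.0335)).mean())
print(minimize(f,[.446,.1],method='Nelder-Mead',options=dict(initial_simplex=[[.446,.1],[.451,.1],[.446,.105]])).x)
it=[(.446,.1002,.071,.031),(.537,-.259,.069,.039),(.537,-.259,.046,.047),(.537,-.259,.085,.007)]
overlay('pics/ov4.png',{n:im},it,dict(scene=(215,130,150,120)),5)
```

```text
[ 0.5376 -0.2585  0.0678]
[0.44737674 0.09977686]
```

View pics/ov4.png

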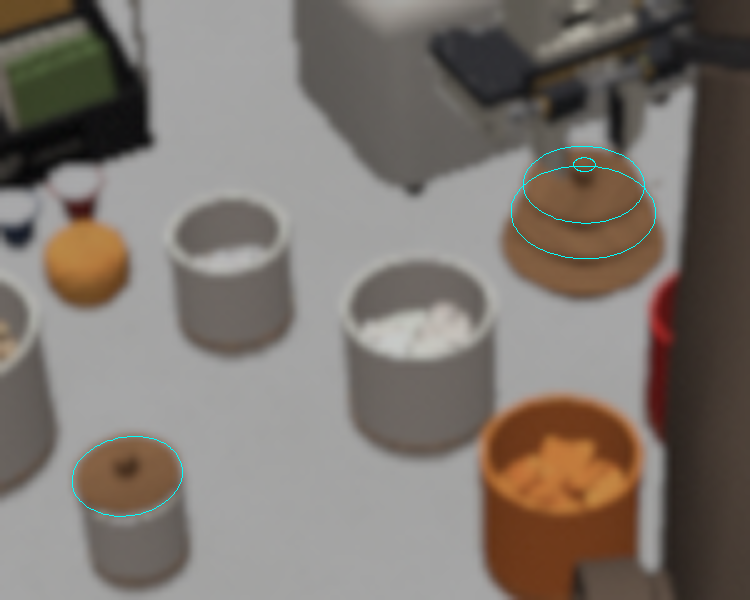

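The small lid lies flat on its canister with the ellipse matching at (127,476). The medium knob sits as predicted at (584,165), between the open fingers.

drive_tool --series '[{"x": 0, "y": 0, "z": 0.008, "rx": 0, "ry": 0, "rz": 0, "grip": 0.04}, {"x": 0, "y": 0, "z": 0.005, "rx": 0, "ry": 0, "rz": 0, "grip": 0.04}, {"x": 0, "y": 0, "z": 0, "rx": 0, "ry": 0, "rz": 0, "grip": 0.0}, {"x": 0, "y": 0, "z": 0, "rx": 0, "ry": 0, "rz": 0, "grip": 0.0}, {"x": 0, "y": 0, "z": 0, "rx": 0, "ry": 0, "rz": 0, "grip": 0.0}, {"x": 0, "y": 0, "z": 0, "rx": 0, "ry": 0, "rz": 0, "grip": 0.0}, {"x": 0, "y": 0, "z": 0, "rx": 0, "ry": 0, "rz": 0, "grip": 0.0}]'

```text
clock: 12.98
eef_pos: [0.5371, -0.2583, 0.0539]
eef_rot: [1.0, 0.001, 0.0, 0.0]
ft_force: [0.4, -0.2, 0.4]
gripper_width: 0.0129
finger_force: 15.0
```

drive_tool --series '[{"x": 0, "y": 0, "z": -0.015, "rx": 0, "ry": 0, "rz": 0, "grip": 0.0}, {"x": 0, "y": 0, "z": -0.02, "rx": 0, "ry": 0, "rz": 0, "grip": 0.0}, {"x": 0, "y": 0, "z": -0.06, "rx": 0, "ry": 0, "rz": 0, "grip": 0.0}, {"x": 0, "y": -0.05, "z": -0.01, "rx": 0, "ry": 0, "rz": 0, "grip": 0.0}, {"x": 0, "y": -0.05, "z": 0, "rx": 0, "ry": 0, "rz": 0, "grip": 0.0}, {"x": 0.02, "y": -0.05, "z": 0, "rx": 0, "ry": 0, "rz": 0, "grip": 0.0}, {"x": 0.025, "y": -0.045, "z": 0, "rx": 0, "ry": 0, "rz": 0, "grip": 0.0}, {"x": 0.02, "y": -0.027, "z": 0, "rx": 0, "ry": 0, "rz": 0, "grip": 0.0}, {"x": 0, "y": 0, "z": 0, "rx": 0, "ry": 0, "rz": 0, "grip": 0.0}, {"x": 0, "y": 0, "z": 0, "rx": 0, "ry": 0, "rz": 0, "grip": 0.0}]'

```text
clock: 14.22
eef_pos: [0.6013, -0.037, 0.1593]
eef_rot: [1.0, 0.001, 0.0, 0.0]
ft_force: [0.1, -0.5, -0.9]
gripper_width: 0.0131
finger_force: 15.0
```

drive_tool --series '[{"x": 0.0005, "y": -0.0005, "z": 0.04, "rx": 0, "ry": 0, "rz": 0, "grip": 0.0}, {"x": 0, "y": 0, "z": 0.02, "rx": 0, "ry": 0, "rz": 0, "grip": 0.0}, {"x": 0, "y": 0, "z": 0.012, "rx": 0, "ry": 0, "rz": 0, "grip": 0.0}, {"x": 0, "y": 0, "z": 0.01, "rx": 0, "ry": 0, "rz": 0, "grip": 0.0}, {"x": 0, "y": 0, "z": 0.006, "rx": 0, "ry": 0, "rz": 0, "grip": 0.0}, {"x": 0, "y": 0, "z": 0, "rx": 0, "ry": 0, "rz": 0, "grip": 0.0}, {"x": 0, "y": 0, "z": 0, "rx": 0, "ry": 0, "rz": 0, "grip": 0.0}]'

```text
clock: 15.1
eef_pos: [0.6025, -0.0357, 0.0713]
eef_rot: [1.0, 0.001, 0.0, 0.0]
ft_force: [-0.2, 0.2, -0.3]
gripper_width: 0.0129
finger_force: 15.0
```

drive_tool --series '[{"x": 0, "y": 0, "z": 0.0015, "rx": 0, "ry": 0, "rz": 0, "grip": 0.0}, {"x": 0, "y": 0, "z": 0.001, "rx": 0, "ry": 0, "rz": 0, "grip": 0.0}, {"x": 0, "y": 0, "z": 0, "rx": 0, "ry": 0, "rz": 0, "grip": 0.03}, {"x": 0, "y": 0, "z": 0, "rx": 0, "ry": 0, "rz": 0, "grip": 0.04}, {"x": 0, "y": 0, "z": 0, "rx": 0, "ry": 0, "rz": 0, "grip": 0.05}, {"x": 0, "y": 0, "z": -0.02, "rx": 0, "ry": 0, "rz": 0, "grip": 0.05}, {"x": 0, "y": 0, "z": -0.05, "rx": 0, "ry": 0, "rz": 0, "grip": 0.05}, {"x": 0, "y": 0, "z": -0.03, "rx": 0, "ry": 0, "rz": 0, "grip": 0.05}]'

```text
clock: 16.1
eef_pos: [0.6028, -0.0356, 0.1706]
eef_rot: [1.0, 0.001, 0.001, -0.0]
ft_force: [0.8, 0.6, -0.1]
gripper_width: 0.0501
finger_force: 0.0
```

drive_tool --series '[{"x": -0.02, "y": 0.027, "z": 0, "rx": 0, "ry": 0, "rz": 0, "grip": 0.05}, {"x": -0.025, "y": 0.045, "z": 0, "rx": 0, "ry": 0, "rz": 0, "grip": 0.05}, {"x": -0.02, "y": 0.05, "z": 0, "rx": 0, "ry": 0, "rz": 0, "grip": 0.05}, {"x": 0, "y": 0.05, "z": 0, "rx": 0, "ry": 0, "rz": 0, "grip": 0.05}, {"x": 0, "y": 0.05, "z": 0, "rx": 0, "ry": 0, "rz": 0, "grip": 0.05}, {"x": 0, "y": 0, "z": 0.05, "rx": 0, "ry": 0, "rz": 0, "grip": 0.05}, {"x": 0, "y": 0, "z": 0.05, "rx": 0, "ry": 0, "rz": 0, "grip": 0.05}, {"x": 0, "y": 0, "z": 0.02, "rx": 0, "ry": 0, "rz": 0, "grip": 0.05}, {"x": 0, "y": 0, "z": 0, "rx": 0, "ry": 0, "rz": 0, "grip": 0.05}, {"x": 0, "y": 0, "z": 0, "rx": 0, "ry": 0, "rz": 0, "grip": 0.05}]'

```text
clock: 17.35
eef_pos: [0.5383, -0.258, 0.0494]
eef_rot: [1.0, 0.001, 0.001, 0.0]
ft_force: [0.9, -0.4, -0.4]
gripper_width: 0.0498
finger_force: 0.0
```

Run:
```python
from h import *
n='scene';im=vision.get_image(n)[:,:,::-1].copy();cv2.imwrite('pics/scene5.png',im)
a=cv2.cvtColor(im,cv2.COLOR_BGR2HSV)[:,:,1].astype(float);a=cv2.GaussianBlur(a,(0,0),.7)
def fit(x,y,z,R):
    f=lambda q:-(samp(a,n,circ(*q,z,R-.0015)).mean()-samp(a,n,circ(*q,z,R+.0025)).mean())
    o=minimize(f,[x,y],method='Nelder-Mead',options=dict(initial_simplex=[[x,y],[x+.005,y],[x,y+.005]]));print(o.x.round(4),round(o.fun,1))
fit(.602,-.0363,.083,.039);fit(.446,.1,.071,.031);fit(.537,-.259,.023,.055)
```

```text
[ 0.6019 -0.036 ] -34.8
[0.4473 0.0997] -39.8
[ 0.5373 -0.2592] -30.2
```

drive_tool --series '[{"x": -0.001, "y": 0.001, "z": 0.008, "rx": 0, "ry": 0, "rz": 0, "grip": 0.05}, {"x": 0, "y": 0, "z": 0.009, "rx": 0, "ry": 0, "rz": 0, "grip": 0.05}, {"x": 0, "y": 0, "z": 0, "rx": 0, "ry": 0, "rz": 0, "grip": 0.01}, {"x": 0, "y": 0, "z": 0, "rx": 0, "ry": 0, "rz": 0, "grip": 0.01}, {"x": 0, "y": 0, "z": 0, "rx": 0, "ry": 0, "rz": 0, "grip": 0.01}, {"x": 0, "y": 0, "z": 0, "rx": 0, "ry": 0, "rz": 0, "grip": 0.01}, {"x": 0, "y": 0, "z": 0, "rx": 0, "ry": 0, "rz": 0, "grip": 0.01}]' --newtons 20

```text
clock: 18.27
eef_pos: [0.5366, -0.2588, 0.0315]
eef_rot: [1.0, 0.001, 0.0, 0.0]
ft_force: [-0.7, 0.4, 0.9]
gripper_width: 0.0233
finger_force: 20.0
```

drive_tool --series '[{"x": 0, "y": 0, "z": -0.015, "rx": 0, "ry": 0, "rz": 0, "grip": 0.01}, {"x": 0, "y": 0, "z": -0.02, "rx": 0, "ry": 0, "rz": 0, "grip": 0.01}, {"x": 0, "y": 0, "z": -0.05, "rx": 0, "ry": 0, "rz": 0, "grip": 0.01}, {"x": 0, "y": 0, "z": -0.045, "rx": 0, "ry": 0, "rz": 0, "grip": 0.01}, {"x": -0.022, "y": -0.053, "z": 0, "rx": 0, "ry": 0, "rz": 0, "grip": 0.01}, {"x": -0.022, "y": -0.053, "z": 0, "rx": 0, "ry": 0, "rz": 0, "grip": 0.01}, {"x": -0.022, "y": -0.053, "z": 0, "rx": 0, "ry": 0, "rz": 0, "grip": 0.01}, {"x": 0, "y": 0, "z": 0, "rx": 0, "ry": 0, "rz": 0, "grip": 0.01}, {"x": 0, "y": 0, "z": 0, "rx": 0, "ry": 0, "rz": 0, "grip": 0.01}]'

```text
clock: 19.4
eef_pos: [0.4707, -0.1004, 0.1623]
eef_rot: [1.0, 0.001, 0.001, 0.0]
ft_force: [-0.1, -0.5, -1.1]
gripper_width: 0.0232
finger_force: 20.0
```

Lower .079 to just above the seat.

drive_tool --series '[{"x": -0.0005, "y": -0.0005, "z": 0.04, "rx": 0, "ry": 0, "rz": 0, "grip": 0.01}, {"x": 0, "y": 0, "z": 0.014, "rx": 0, "ry": 0, "rz": 0, "grip": 0.01}, {"x": 0, "y": 0, "z": 0.01, "rx": 0, "ry": 0, "rz": 0, "grip": 0.01}, {"x": 0, "y": 0, "z": 0.01, "rx": 0, "ry": 0, "rz": 0, "grip": 0.01}, {"x": 0, "y": 0, "z": 0.005, "rx": 0, "ry": 0, "rz": 0, "grip": 0.01}, {"x": 0, "y": 0, "z": 0, "rx": 0, "ry": 0, "rz": 0, "grip": 0.01}, {"x": 0, "y": 0, "z": 0, "rx": 0, "ry": 0, "rz": 0, "grip": 0.01}]'

```text
clock: 20.27
eef_pos: [0.47, -0.0994, 0.0827]
eef_rot: [1.0, 0.001, 0.0, 0.0]
ft_force: [0.9, 0.2, 0.8]
gripper_width: 0.023
finger_force: 20.0
```

drive_tool --series '[{"x": 0, "y": 0, "z": 0.001, "rx": 0, "ry": 0, "rz": 0, "grip": 0.01}, {"x": 0, "y": 0, "z": 0.0005, "rx": 0, "ry": 0, "rz": 0, "grip": 0.01}, {"x": 0, "y": 0, "z": 0, "rx": 0, "ry": 0, "rz": 0, "grip": 0.04}, {"x": 0, "y": 0, "z": 0, "rx": 0, "ry": 0, "rz": 0, "grip": 0.05}, {"x": 0, "y": 0, "z": 0, "rx": 0, "ry": 0, "rz": 0, "grip": 0.06}, {"x": 0, "y": 0, "z": -0.02, "rx": 0, "ry": 0, "rz": 0, "grip": 0.06}, {"x": 0, "y": 0, "z": -0.04, "rx": 0, "ry": 0, "rz": 0, "grip": 0.06}]'

```text
clock: 21.15
eef_pos: [0.4685, -0.0992, 0.1404]
eef_rot: [1.0, 0.001, -0.002, -0.0]
ft_force: [0.4, -1.4, -0.9]
gripper_width: 0.0595
finger_force: 0.0
```

drive_tool --series '[{"x": 0.022, "y": 0.053, "z": 0, "rx": 0, "ry": 0, "rz": 0, "grip": 0.06}, {"x": 0.022, "y": 0.053, "z": 0, "rx": 0, "ry": 0, "rz": 0, "grip": 0.06}, {"x": 0.023, "y": 0.053, "z": 0, "rx": 0, "ry": 0, "rz": 0, "grip": 0.06}, {"x": 0, "y": 0, "z": 0.05, "rx": 0, "ry": 0, "rz": 0, "grip": 0.06}, {"x": 0, "y": 0, "z": 0.05, "rx": 0, "ry": 0, "rz": 0, "grip": 0.06}, {"x": 0, "y": 0, "z": 0.01, "rx": 0, "ry": 0, "rz": 0, "grip": 0.06}, {"x": 0, "y": 0, "z": 0, "rx": 0, "ry": 0, "rz": 0, "grip": 0.06}, {"x": 0, "y": 0, "z": 0, "rx": 0, "ry": 0, "rz": 0, "grip": 0.06}]'

```text
clock: 22.15
eef_pos: [0.5385, -0.2587, 0.0329]
eef_rot: [1.0, 0.001, 0.002, 0.001]
ft_force: [-0.2, 0.1, 0.4]
gripper_width: 0.0601
finger_force: 0.0
```

Run:
```python
from h import *
n='scene';im=vision.get_image(n)[:,:,::-1].copy();cv2.imwrite('pics/scene6.png',im)
a=cv2.cvtColor(im,cv2.COLOR_BGR2HSV)[:,:,1].astype(float);a=cv2.GaussianBlur(a,(0,0),.7)
def fit(x,y,z,R):
    f=lambda q:-(samp(a,n,circ(*q,z,R-.0015)).mean()-samp(a,n,circ(*q,z,R+.0025)).mean())
    o=minimize(f,[x,y],method='Nelder-Mead',options=dict(initial_simplex=[[x,y],[x+.005,y],[x,y+.005]]));print(o.x.round(4),round(o.fun,1))
fit(.602,-.0363,.083,.039);fit(.446,.1,.071,.031);fit(.47,-.1,.095,.047);fit(.537,-.259,.023,.055)
```

```text
[ 0.602 -0.036] -34.8
[0.4473 0.0997] -39.8
[ 0.4678 -0.0995] -38.0
[ 0.5364 -0.258 ] -32.4
```

drive_tool --series '[{"x": -0.001, "y": 0, "z": 0.01, "rx": 0, "ry": 0, "rz": 0, "grip": 0.06}, {"x": 0, "y": 0, "z": 0.008, "rx": 0, "ry": 0, "rz": 0, "grip": 0.06}, {"x": 0, "y": 0, "z": 0.005, "rx": 0, "ry": 0, "rz": 0, "grip": 0.06}, {"x": 0, "y": 0, "z": 0, "rx": 0, "ry": 0, "rz": 0, "grip": 0.02}, {"x": 0, "y": 0, "z": 0, "rx": 0, "ry": 0, "rz": 0, "grip": 0.02}, {"x": 0, "y": 0, "z": 0, "rx": 0, "ry": 0, "rz": 0, "grip": 0.02}, {"x": 0, "y": 0, "z": 0, "rx": 0, "ry": 0, "rz": 0, "grip": 0.02}, {"x": 0, "y": 0, "z": 0, "rx": 0, "ry": 0, "rz": 0, "grip": 0.02}]'

```text
clock: 23.2
eef_pos: [0.5361, -0.2584, 0.008]
eef_rot: [1.0, 0.001, 0.0, 0.0]
ft_force: [0.0, -0.6, 0.9]
gripper_width: 0.0311
finger_force: 20.0
```

Run:
```python
from h import *
im=cv2.imread('pics/scene6.png')
it=[(.602,-.0363,.083,.039),(.446,.1002,.071,.031),(.470,-.100,.095,.047)]
overlay('pics/ov6.png',{'scene':im},it,dict(scene=(220,150,110,100)),6)
```

```text
(no output)
```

View pics/ov6.png

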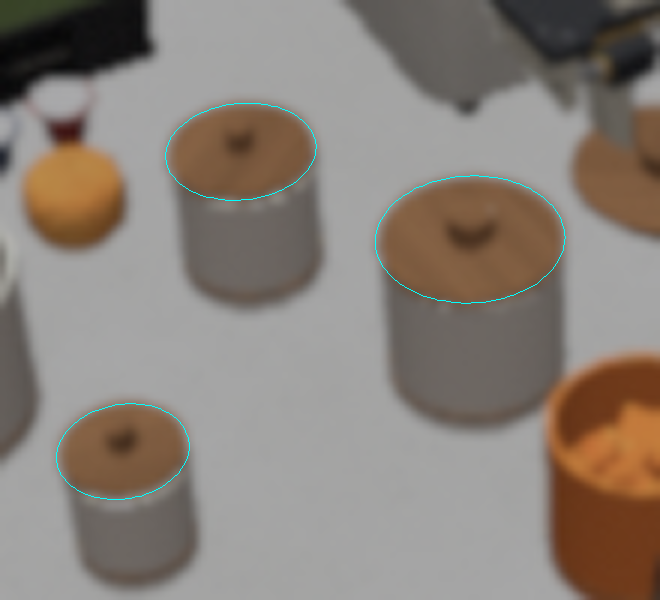

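Three lids lie flat with their knobs up: medium (240,152), large (470,240) and small (123,452). Now the largest.

drive_tool --series '[{"x": 0, "y": 0, "z": -0.015, "rx": 0, "ry": 0, "rz": 0, "grip": 0.02}, {"x": 0, "y": 0, "z": -0.025, "rx": 0, "ry": 0, "rz": 0, "grip": 0.02}, {"x": 0, "y": 0, "z": -0.06, "rx": 0, "ry": 0, "rz": 0, "grip": 0.02}, {"x": 0, "y": 0, "z": -0.06, "rx": 0, "ry": 0, "rz": 0, "grip": 0.02}, {"x": 0, "y": -0.055, "z": 0, "rx": 0, "ry": 0, "rz": 0, "grip": 0.02}, {"x": 0, "y": -0.055, "z": 0, "rx": 0, "ry": 0, "rz": 0, "grip": 0.02}, {"x": 0, "y": -0.055, "z": 0, "rx": 0, "ry": 0, "rz": 0, "grip": 0.02}, {"x": 0.01, "y": -0.055, "z": 0, "rx": 0, "ry": 0, "rz": 0, "grip": 0.02}, {"x": 0.01, "y": -0.055, "z": 0, "rx": 0, "ry": 0, "rz": 0, "grip": 0.02}]'

```text
clock: 24.32
eef_pos: [0.5555, 0.0184, 0.169]
eef_rot: [1.0, 0.001, 0.001, 0.0]
ft_force: [1.0, 0.3, -0.6]
gripper_width: 0.0309
finger_force: 20.0
```

drive_tool --series '[{"x": 0.01, "y": -0.055, "z": 0, "rx": 0, "ry": 0, "rz": 0, "grip": 0.02}, {"x": 0.01, "y": -0.055, "z": 0, "rx": 0, "ry": 0, "rz": 0, "grip": 0.02}, {"x": 0.006, "y": -0.026, "z": 0, "rx": 0, "ry": 0, "rz": 0, "grip": 0.02}, {"x": 0, "y": 0, "z": 0, "rx": 0, "ry": 0, "rz": 0, "grip": 0.02}, {"x": 0, "y": 0, "z": 0, "rx": 0, "ry": 0, "rz": 0, "grip": 0.02}, {"x": 0, "y": 0, "z": 0, "rx": 0, "ry": 0, "rz": 0, "grip": 0.02}]'

```text
clock: 25.08
eef_pos: [0.5813, 0.151, 0.1681]
eef_rot: [1.0, -0.0, 0.0, 0.0]
ft_force: [1.0, -0.4, -1.3]
gripper_width: 0.0312
finger_force: 20.0
```

Target (0.582, 0.153), so tool y −0.001 (readings drift about +1 mm as it lowers), then down 0.073.

drive_tool --series '[{"x": 0.0005, "y": -0.0015, "z": 0.035, "rx": 0, "ry": 0, "rz": 0, "grip": 0.02}, {"x": 0, "y": 0, "z": 0.013, "rx": 0, "ry": 0, "rz": 0, "grip": 0.02}, {"x": 0, "y": 0, "z": 0.01, "rx": 0, "ry": 0, "rz": 0, "grip": 0.02}, {"x": 0, "y": 0, "z": 0.01, "rx": 0, "ry": 0, "rz": 0, "grip": 0.02}, {"x": 0, "y": 0, "z": 0.005, "rx": 0, "ry": 0, "rz": 0, "grip": 0.02}, {"x": 0, "y": 0, "z": 0, "rx": 0, "ry": 0, "rz": 0, "grip": 0.02}, {"x": 0, "y": 0, "z": 0, "rx": 0, "ry": 0, "rz": 0, "grip": 0.02}]'

```text
clock: 25.95
eef_pos: [0.5821, 0.1545, 0.0953]
eef_rot: [1.0, 0.001, 0.0, -0.0]
ft_force: [0.4, -1.1, -0.3]
gripper_width: 0.0311
finger_force: 20.0
```

drive_tool --series '[{"x": 0, "y": 0.0015, "z": 0.0015, "rx": 0, "ry": 0, "rz": 0, "grip": 0.02}, {"x": 0, "y": 0, "z": 0.001, "rx": 0, "ry": 0, "rz": 0, "grip": 0.02}, {"x": 0, "y": 0, "z": 0, "rx": 0, "ry": 0, "rz": 0, "grip": 0.045}, {"x": 0, "y": 0, "z": 0, "rx": 0, "ry": 0, "rz": 0, "grip": 0.05}, {"x": 0, "y": 0, "z": 0, "rx": 0, "ry": 0, "rz": 0, "grip": 0.06}, {"x": 0, "y": 0, "z": -0.02, "rx": 0, "ry": 0, "rz": 0, "grip": 0.06}, {"x": 0, "y": 0, "z": -0.05, "rx": 0, "ry": 0, "rz": 0, "grip": 0.06}, {"x": 0, "y": 0, "z": -0.05, "rx": 0, "ry": 0, "rz": 0, "grip": 0.06}]'

```text
clock: 26.95
eef_pos: [0.5814, 0.1527, 0.2135]
eef_rot: [1.0, 0.001, -0.0, 0.0]
ft_force: [0.1, -0.1, 0.4]
gripper_width: 0.0598
finger_force: 0.0
```

drive_tool --series '[{"x": -0.02, "y": 0.055, "z": -0.01, "rx": 0, "ry": 0, "rz": 0, "grip": 0.06}, {"x": -0.02, "y": 0.055, "z": -0.01, "rx": 0, "ry": 0, "rz": 0, "grip": 0.06}, {"x": -0.02, "y": 0.055, "z": 0, "rx": 0, "ry": 0, "rz": 0, "grip": 0.06}, {"x": 0, "y": 0.055, "z": 0, "rx": 0, "ry": 0, "rz": 0, "grip": 0.06}, {"x": 0, "y": 0.055, "z": 0, "rx": 0, "ry": 0, "rz": 0, "grip": 0.06}, {"x": 0, "y": 0.055, "z": 0, "rx": 0, "ry": 0, "rz": 0, "grip": 0.06}, {"x": 0, "y": 0.055, "z": 0, "rx": 0, "ry": 0, "rz": 0, "grip": 0.06}, {"x": 0, "y": 0.0, "z": 0, "rx": 0, "ry": 0, "rz": 0, "grip": 0.06}, {"x": 0, "y": 0.0, "z": 0, "rx": 0, "ry": 0, "rz": 0, "grip": 0.06}]'

```text
clock: 28.08
eef_pos: [0.5225, -0.2316, 0.2322]
eef_rot: [1.0, 0.001, -0.0, -0.0]
ft_force: [0.8, 1.7, -1.5]
gripper_width: 0.0598
finger_force: 0.0
```

Run:
```python
from h import *
im={n:vision.get_image(n)[:,:,::-1].copy() for n in C}
for n in im: cv2.imwrite(f'pics/{n}7.png',im[n])
it=[(.602,-.0363,.083,.039),(.446,.1002,.071,.031),(.470,-.100,.095,.047),(.582,.153,.107,.055)]
overlay('pics/ov7a.png',im,it,dict(scene=(170,145,170,115)),4.5)
overlay('pics/ov7b.png',im,it,dict(top=(182,135,162,90)),4)
a=cv2.imread('pics/ov7a.png');b=cv2.imread('pics/ov7b.png')
k=390/a.shape[1];a=cv2.resize(a,(560,int(a.shape[0]*560/a.shape[1])));b=cv2.resize(b,(400,int(b.shape[0]*400/b.shape[1])))
b=cv2.copyMakeBorder(b,0,0,0,160,cv2.BORDER_CONSTANT);v=np.vstack([a,b]);cv2.imwrite('pics/fin.png',v[:600]);print(v.shape)
```

```text
(601, 560, 3)
```

View pics/fin.png

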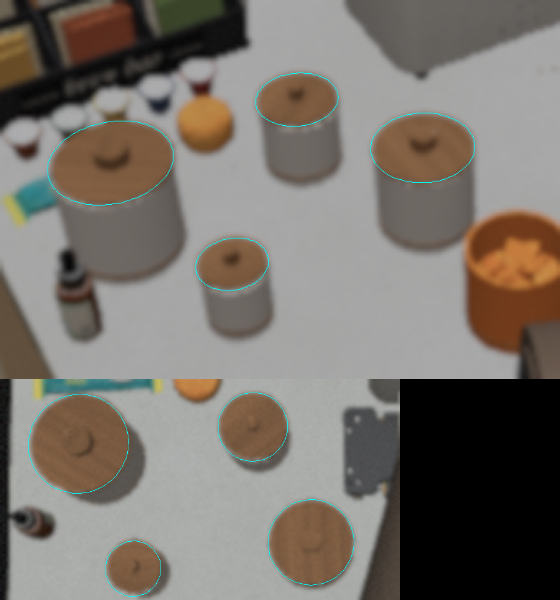

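All four lids lie flat and centred, with their outlines matching in both views: largest (110,163), medium (296,99), large (423,147), small (232,265). The dropper bottle at (78,300) is unmoved, and the arm is clear.

```bash
python3 -c "
from rig import bot
print(bot.hand_in())"
```

```text
the job is handed in; nothing more can be done
None
```

All four lids are on their matching canisters, knob up and flat on the rims in both camera views, and the job was handed in at about 28 s; the dropper bottle looked unmoved, but I did not recheck the mug.

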